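Light up the bore of a safety valve with the bench torch

TASK

We want to look inside the valve clamped in the bench vise, but the ear defenders are standing in front of its open end: hang them by their headband astride the level copper pipe and let go of them. Then draw the torch out of its charging cradle, turn it level and hold it up in line with the valve, lens about a hand's width (100 mm) in front of the open end and shining straight into the bore. Finish while holding the torch still there, touching neither valve nor vise with it, and leave the other tools and parts on the bench where they are.

Things in the scene. Friction and masses are not known exactly. Their poses are not given: they have to be found in the camera images.
- defenders_crown (a point): centre of the soft-padded crown of the ear defenders' headband, 180 mm above the cups' undersides: the place to grip. Pad 30 mm along x (fingers close along x), 52 mm along y, 16 mm thick (z -8 to +8 mm). z is up while they stand or hang, y runs from cup to cup, x across the band. The 6 mm thick, 28 mm wide band falls away from the pad on both sides.
- defenders: the same ear defenders, loose, rigid, about 0.22 kg, standing on their two cups; origin midway between the cups' undersides, axes as the crown's. Cups 68 mm along x, 90 mm tall (band yokes to 106 mm), 166 mm over both along y, 70 mm free gap between them. The opening under the crown is 172 mm high, about 110 mm wide above the cups, narrowing to 50 mm at its top.
- pipe_mid (a point): middle of the level run of the copper pipe, on its axis, 189 mm above the bench. x runs along the pipe from its free end to its riser, z up. Diameter 22 mm; closed free end at x = -90 mm (roughly towards the robot), elbow (29 mm) from x = +76 mm, upright riser at x = +100 mm. A headband can be slipped over the free end or lowered from above.
- pipe: the same pipe with its round foot flange (84 mm across, under the riser), fixed; origin on the bench under pipe_mid, same axes
- torch_mid (a point): middle of the torch, on its axis. Loose, about 0.15 kg, 160 mm long, barrel 28 mm thick, head 36 mm thick over the foremost 34 mm; x points to the lens (lens face at +80 mm, tail at -80 mm). Balanced near here. It leans in the cradle lens up, 50 degrees above level, its tail 50 mm deep in the socket; a 15 mm wide rest runs under it to 16 mm past this point.
- torch_lens (a point): centre of the torch's lens face, same axes as torch_mid
- torch: the same torch, same place and axes as torch_mid
- socket_mouth (a point): middle of the mouth of the cradle's socket, on the axis of the seated torch. x is level and points the way the torch leans, z up; the socket's axis rises 50 degrees above x. Socket 50 mm deep, square, 33 mm inside, 43 mm outside; the torch is drawn out along its axis.
- cradle: the same charging cradle, fixed; base 125 x 80 x 12 mm; origin on the bench under its middle, same axes; socket_mouth lies 2 mm ahead of it and 68 mm up
- valve_mouth (a point): centre of the open end of the valve, 115 mm above the bench. x is level and points out of the bore (the torch must shine along -x), z up. Bore 26 mm in diameter, outside 35 mm; the valve is 137 mm long, its rear end is plugged.
- valve: the valve and the bench vise that holds it, fixed; origin on the bench under the vise's middle, same axes; valve_mouth lies 65 mm ahead along x. Jaws 74 mm wide along x, 119 mm high; the vise reaches from y = -125 to +60 mm; the valve's black cap rises to 167 mm.
- screwdriver: bystander: screwdriver lying on the bench beyond the work
- wrench: bystander: open-ended wrench lying on the bench beyond the work
- bowl: bystander: steel bowl, 120 mm across, 50 mm high
- nut: bystander: brass union nut, 40 mm across, 16 mm high, lying on the robot's side of the work

How it is judged:
By the outcome, as a careful person would: the job done as asked, in the order asked, and still so for the second after the job is handed in, while the arm keeps its last pose, push and grip.
It also fails if it takes over 58 s, if anything falls off the work surface, if the arm or the gripper's body presses on something with over 40 N, if the wrist force passes 120 N, or if a joint passes its speed limit or range.

ROBOT

A 6-joint arm with a two-finger parallel gripper is mounted at the origin on the work surface. World frame = base frame: x ahead of the robot, y to its left, z up, the work surface at z = 0. Lengths are in mm, angles in rad, forces in N, time in s.
With the tool pointing down it reaches from about 350 to 875 mm from the base axis. Payload 4.2 kg.
Tool frame: the origin (TCP) lies midway between the tips of the shut fingers; the grasp point (between the pads) lies 19 mm behind it; z points along the fingers, y is the line along which they close (so a half turn about z gives the same grasp; the last joint's range is limited). The gripper opens to 85 mm and grips with 20 to 120 N. Pads are 22 mm wide; open, the fingers measure 114 mm over their backs; the gripper's body (76 mm by 85 mm) begins 54 mm behind the grasp point. The pads swing forward as they close: fully open they stand 13 mm farther back than shut.
Start: joints at [-0.998, 0.385, 0.008, 0, -1.194, -0.259], TCP at [192.937, -594.453, 231.312] pointing down, gripper open.
Joint ranges: [-3.14, 3.14], [-1.21, 2.06], [-1.07, 1.41], [-3.16, 2.05], [-2.99, -0.16], [-3.1, 3.1]. Speed limits (rad/s): [2.79, 2.79, 3.14, 3.14, 3.14, 3.14].

INTERFACE

Orientations are given as a unit quaternion [x, y, z, w].
In Python, from bench import arm gives the robot as it stands.
- The arm moves only by the tool send_rows, never from a script. Its argument "targets" is a list of rows, each an object of numbers: "gripper": the gripper command: -1 is fully open, 1 is shut, values between are in proportion; "x", "y", "z": the shift along the tool's x, y, z in cm; "ax", "ay", "az": the turn, a rotation vector about the tool's x, y, z in degrees. A call has 1 to 5 rows; each row shifts and turns the commanded pose from where the row before left it, along the tool's axes as they then stand; what a row does not reach is not made up. A row lasts 1/12 s, in which the tool goes at most 41.7 mm and 7.16 degrees, less where a joint would pass 70% of its speed; a pose out of reach is approached as far as the arm can. A call is refused whole if a number of a shift passes 4.17 or a number of a turn 7.16, either way. A call with a gripper value outside its range is refused whole. The fingers move at their own pace and stop on an object; the grip force is fixed at half the most. Time passes only in rows, so rows that do not move let the fingers close. It gives the time, the measured TCP pose, the force, the opening and the grip force at its end, in the units of the state.
- arm.read_state(): the state, without advancing time (a new reading comes with each control period).
- arm.get_image(name): name is "scene" or "top"; returns (picture, depth): 400x640x3 uint8, red, green, blue; 400x640 float32, mm along the optical axis (not along the pixel's ray), 0 where there is no reading.
- arm.camera_model(name): a dict with "fx", "fy", "cx", "cy" (pixels), "cam_to_world" (4x4, takes a point from camera to world coordinates). Camera axes: x right, y down, z forward; pixel columns grow to the right and rows downward; lengths in mm; the calibration is good to about 2 mm. A picture is of the moment at which its call begins. camera_model takes no time and is no camera call.
- arm.job_done(): hands the job in; it is judged then, once.
Trained networks look in the newest picture that a camera, given by its name, has taken for a name from the list of things; names that differ only in an ending like _2 or _b are one class to them, and where a whole thing is asked for, a point or a joint stands for the part that bears it (a point fixed in the world has none). Each returns a list of dicts, best first, with "score" (0 to 1); they miss things now and then, are a little off and sometimes report something else, mostly with a low value. They report only what shows in the picture. A call takes as long as a camera call.
- arm.boxes_of(camera, thing): "rect" ([left, top, width, height] in pixels, round what is visible of it).
The state is a dict: "clock": time; "joints": joint angles; "joint_vel": joint speeds; "joint_efforts": joint torques, N m; "position": TCP position; "ee_rot": TCP orientation; "contact_force": force on the tool from outside, world axes, zero at the start; "wrist_torque": the same for the moment, N m; "gripper_width": finger opening in mm; "grasp_force": force on a finger pad.
Only numpy, scipy, OpenCV 4.12 (cv2) and the standard library are available. Lean on these libraries where they do the work, as an engineer would, in place of code of your own. Each camera call takes 0.05 s, during which the arm holds its last target. There are 200 camera calls.

## Working session

There is one attempt and no reset: what is moved stays moved. The work goes in short steps, Python scripts to look and compute and a tool call to move; the robot and the scene stay as the last step left them, time stands still between calls to the robot, and variables do not carry over. Pictures are saved under pics/ and viewed, at most 10 in all, crops included, and the job is handed in when it is done.

Besides the shell and the picture viewer there is one more tool, called by a JSON object that holds its "api" and its "payload". send_rows: Moves the arm, as the interface text tells. Its arguments: {"type":"object","properties":{"targets":{"type":"array"}},"required":["targets"]}

```bash
mkdir -p pics; ls
cat > h.py <<'E'
import numpy as np, cv2
from bench import arm
from scipy.spatial.transform import Rotation as R
def cloud(name):
    im,d=arm.get_image(name); m=arm.camera_model(name)
    v,u=np.mgrid[0:400,0:640]
    P=np.stack([(u-m['cx'])/m['fx']*d,(v-m['cy'])/m['fy']*d,d,np.ones_like(d)],-1)@np.array(m['cam_to_world']).T
    P=P[...,:3]; P[d==0]=np.nan
    return im,P
def save(im,f): cv2.imwrite('pics/'+f,im[...,::-1])
E
python3 - <<'E'
from h import *
for c in ('scene','top'):
    im,P=cloud(c); save(im,c+'0.png'); np.savez(c+'0.npz',im=im,P=P)
    for n in ['defenders','defenders_crown','pipe','torch','torch_lens','cradle','valve','bowl','nut','screwdriver','wrench']:
        b=arm.boxes_of(c,n)[:1]
        for q in b: 
            l,t,w,h=[int(x) for x in q['rect']]
            X=P[t:t+h,l:l+w].reshape(-1,3); X=X[X[:,2]>8] if len(X) else X
            print(c,n,round(q['score'],2),(l,t,w,h),np.nanpercentile(X,[5,50,95],axis=0).round().tolist() if len(X) else '')
print(arm.read_state())
E
```

```text
pics
scene defenders 0.92 (297, 146, 53, 69) [[425.0, -68.0, 18.0], [502.0, 61.0, 85.0], [573.0, 97.0, 185.0]]
scene defenders_crown 0.9 (297, 147, 58, 67) [[426.0, -63.0, 18.0], [510.0, 63.0, 84.0], [568.0, 107.0, 184.0]]
scene pipe 0.91 (387, 104, 37, 92) [[436.0, 301.0, 10.0], [584.0, 314.0, 175.0], [600.0, 357.0, 199.0]]
scene torch 0.97 (164, 240, 43, 15) [[497.0, -408.0, 63.0], [528.0, -370.0, 119.0], [548.0, -323.0, 157.0]]
scene torch_lens 0.77 (161, 240, 42, 16) [[499.0, -409.0, 66.0], [530.0, -374.0, 125.0], [549.0, -331.0, 157.0]]
scene cradle 0.75 (176, 235, 64, 50) [[488.0, -389.0, 9.0], [521.0, -347.0, 42.0], [548.0, -288.0, 140.0]]
scene valve 0.67 (297, 148, 57, 63) [[425.0, 10.0, 19.0], [506.0, 63.0, 84.0], [566.0, 106.0, 184.0]]
scene bowl 0.84 (425, 205, 46, 30) [[719.0, 234.0, 10.0], [758.0, 313.0, 29.0], [817.0, 340.0, 48.0]]
scene nut 0.63 (235, 203, 13, 8) [[371.0, -176.0, 9.0], [381.0, -162.0, 13.0], [402.0, -146.0, 16.0]]
scene screwdriver 0.72 (350, 246, 60, 40) [[770.0, -46.0, 11.0], [782.0, 7.0, 20.0], [793.0, 118.0, 24.0]]
scene wrench 0.88 (277, 287, 19,
[... 1270 characters left out ...]
1,  3.84710422e-01,  7.90579446e-03,  2.53808859e-05,
       -1.19401394e+00, -2.58587152e-01]), 'joint_vel': array([-1.21538881e-05,  9.81581143e-04, -9.80074443e-04, -1.58508901e-04,
        1.35145453e-03, -1.11962371e-03]), 'joint_efforts': array([ 8.73289155e-04, -3.92096150e+01,  1.88621324e+01,  4.19068515e+00,
       -2.61808200e-04, -1.17874231e-05]), 'position': array([ 192.91929002, -594.46148446,  231.31182357]), 'ee_rot': array([-1.56255700e-01,  9.87716638e-01,  5.41183360e-06, -1.52849906e-05]), 'contact_force': array([-0.41800121, -0.19595496, -0.57556351]), 'wrist_torque': array([-0.01268018,  0.02906394,  0.01030297]), 'grasp_force': 0.0, 'gripper_width': 85.28316446396724}
```

Run:
```python
import cv2
a=cv2.imread('pics/scene0.png')[90:340,140:500]; b=cv2.imread('pics/top0.png')[100:270,160:460]
cv2.imwrite('pics/s1.png',cv2.resize(a,None,fx=2.2,fy=2.2,interpolation=3)); cv2.imwrite('pics/t1.png',cv2.resize(b,None,fx=2.6,fy=2.6,interpolation=3))
```

```text
(no output)
```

View pics/s1.png

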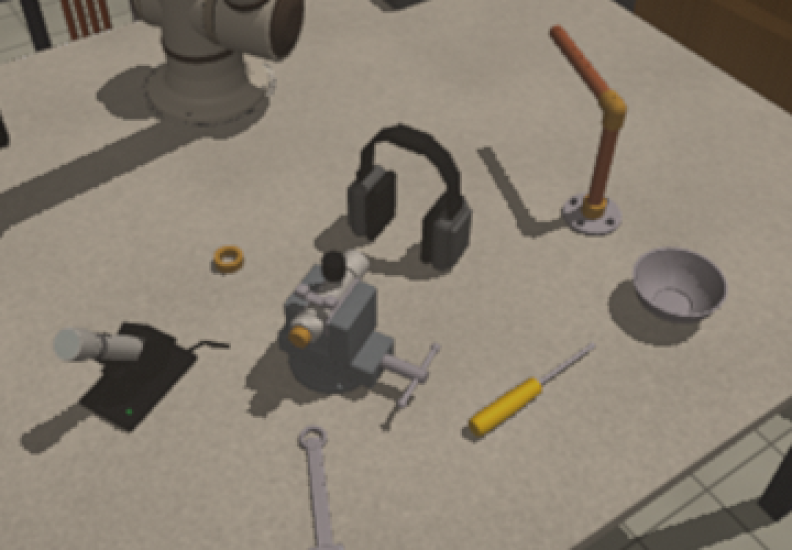

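View pics/t1.png

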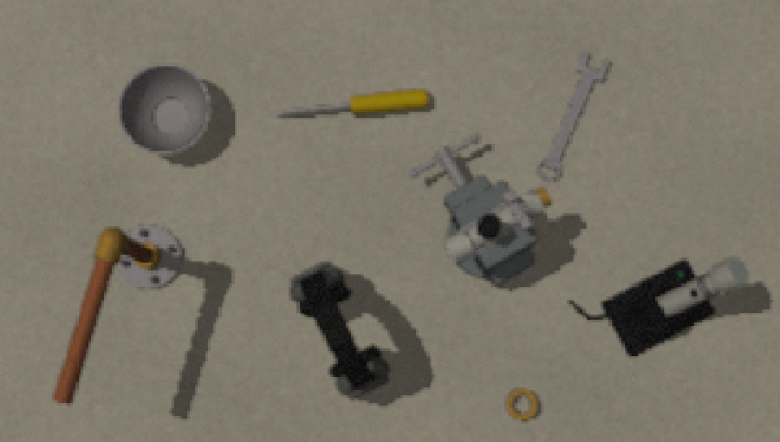

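```bash
cat > m.py <<'E'
from h import *
def pts(lo,hi,cams=('scene0','top0')):
    out=[]
    for c in cams:
        P=np.load(c+'.npz')['P'].reshape(-1,3); k=np.all((P>lo)&(P<hi),1); out.append(P[k])
    return out
def axis(X):
    c=X.mean(0); u,s,v=np.linalg.svd(X-c); return c,v[0],s/np.sqrt(len(X))
def show(t,L):
    for X in L:
        if len(X)<4: print(t,len(X)); continue
        c,v,s=axis(X); print(t,len(X),c.round(1),v.round(3),s.round(1),'min',X.min(0).round(),'max',X.max(0).round())
E
python3 - <<'E'
from m import *
show('band',pts([400,0,165],[600,130,215]))
show('crownpad',pts([400,0,180],[600,130,215]))
show('def all',pts([400,-10,60],[600,130,215]))
show('cupsA',pts([400,-10,10],[470,130,105]))
show('cupsB',pts([500,20,10],[600,130,105]))
show('pipe',pts([380,280,170],[560,400,215]))
show('pipeall',pts([380,280,170],[640,400,215]))
show('flange',pts([540,280,4],[660,400,14]))
show('torch',pts([480,-430,80],[580,-320,200]))
show('torchhead',pts([480,-430,130],[580,-320,200]))
show('cradlebase',pts([430,-420,8],[570,-260,16]))
show('valve body>125',pts([540,-190,122],[700,-50,145]))
show('jaws',pts([540,-190,116],[700,-50,122]))
show('cap',pts([540,-190,150],[700,-50,180]))
show('plug',pts([540,-240,100],[700,-160,140]))
show('mouth',pts([540,-100,90],[640,-20,140]))
E
```

```text
band 319 [489.7  67.2 178.4] [ 0.887  0.461 -0.038] [26.7  9.1  6.7] min [434.  35. 165.] max [533. 100. 190.]
band 344 [483.4  68.2 181.7] [-0.904 -0.427  0.006] [29.2  8.4  7.6] min [433.  34. 165.] max [537. 101. 197.]
crownpad 148 [486.2  66.5 184.9] [ 0.884  0.467 -0.022] [14.9  8.9  1.9] min [457.  43. 180.] max [513.  91. 190.]
crownpad 206 [483.3  68.2 187.1] [-0.916 -0.402  0.001] [17.5  8.7  3.5] min [447.  42. 180.] max [521.  92. 197.]
def all 1210 [493.9  65.  116.8] [0.892 0.441 0.094] [52.6 43.6 14.6] min [408.   8.  60.] max [568. 126. 190.]
def all 820 [480.3  65.4 133.5] [-0.886 -0.425 -0.186] [50.9 45.7 15.8] min [402.  11.  60.] max [568. 126. 197.]
cupsA 597 [443.4  34.8  60.9] [ 0.2   -0.27  -0.942] [26.3 19.4 11.9] min [408.   8.  10.] max [465.  81. 105.]
cupsA 198 [429.   39.4  83.8] [-0.489  0.872  0.022] [21.5 14.9  9.8] min [401.  11.  10.] max [461.  80. 105.]
cupsB 592 [548.6  82.   61. ] [ 0.186 -0.224 -0.957] [26.2 18.2 11.4] min [505.  54.  10.] max [570. 126. 105.]
cupsB 192 [537.5  89.7  80.3] [-0.265  0.941  0.213] [22.5 17.5 13.3] min [504.  57.  
[... 1934 characters left out ...]
 113 [ 598.5 -115.8  161.6] [ 0.901 -0.295 -0.318] [7.9 7.4 4. ] min [ 581. -128.  150.] max [ 610. -100.  168.]
cap 84 [ 598.9 -118.7  163.8] [-0.488  0.822  0.294] [17.2 10.   4.3] min [ 583. -159.  150.] max [ 636. -101.  174.]
plug 237 [ 621.2 -173.3  119. ] [ 0.975 -0.212  0.064] [20.1  8.6  6.1] min [ 575. -192.  101.] max [ 645. -160.  138.]
plug 111 [ 617.5 -171.8  124.5] [-0.966  0.196 -0.169] [19.7  7.   4.4] min [ 576. -191.  104.] max [ 644. -161.  137.]
mouth 247 [602.2 -83.5 118. ] [ 0.904 -0.27  -0.333] [22.1  8.4  4.8] min [ 562. -100.   91.] max [636. -60. 132.]
mouth 212 [591.9 -84.4 123.7] [-0.968  0.177  0.178] [20.7  9.2  6.6] min [ 558. -100.   92.] max [634. -62. 138.]
```

Run:
```python
from m import *
from scipy.optimize import least_squares as LS
def d(h,e): return np.array([np.cos(e)*np.cos(h),np.cos(e)*np.sin(h),np.sin(e)])
def capped(X,c,a,r,s0,s1):
    s=(X-c)@a; rho=np.linalg.norm(X-c-s[:,None]*a,axis=1)
    q=np.stack([rho-r,np.maximum(s0-s,s-s1)],1); 
    return np.linalg.norm(np.maximum(q,0),axis=1)+np.minimum(q.max(1),0)
T=pts([480,-430,95],[580,-320,200]); V=pts([540,-200,122],[660,-40,142])
for name,X in zip(('scene','top','both'),T+[np.vstack(T)]):
    f=lambda p:np.minimum(capped(X,p[:3],d(p[3],np.radians(50)),14,-80,60),capped(X,p[:3],d(p[3],np.radians(50)),18,46,80))
    r=LS(f,[515,-348,100,-1.13],loss='soft_l1',f_scale=2)
    print('torch',name,r.x[:3].round(1),np.degrees(r.x[3]).round(1),np.abs(r.fun).mean().round(2),'mouth',(r.x[:3]-30*d(r.x[3],np.radians(50))).round(1))
for name,X in zip(('scene','top','both'),V+[np.vstack(V)]):
    f=lambda p:capped(X,np.array([p[0],p[1],p[2]]),d(p[3],0),17.5,-137,0)
    r=LS(f,[572,-65,115,np.radians(117.8)],loss='soft_l1',f_scale=1)
    print('valve mouth',name,r.x[:3].round(1),np.degrees(r.x[3]).round(1),np.median(np.abs(r.fun)).round(2), 'vise',(r.x[:3]-65*d(r.x[3],0)).round(1))
P=pts([380,280,175],[660,400,215]);
for name,X in zip(('scene','top','both'),P+[np.vstack(P)]):
    f=lambda p:capped(X,p[:3],d(p[3],0),11,-90,85)
    r=LS(f,[492,343,189,np.radians(-17.2)],loss='soft_l1',f_scale=1)
    print('pipe mid',name,r.x[:3].round(1),np.degrees(r.x[3]).round(1),np.median(np.abs(r.fun)).round(2))
```

```text
torch scene [ 512.7 -355.2   89.5] -64.2 0.83 mouth [ 504.3 -337.8   66.5]
torch top [ 514.5 -354.9   92.1] -64.9 1.41 mouth [ 506.3 -337.5   69.1]
torch both [ 513.1 -355.    90.4] -64.4 1.27 mouth [ 504.7 -337.6   67.4]
valve mouth scene [568.6 -65.3 111.6] 118.1 1.85 vise [ 599.2 -122.7  111.6]
valve mouth top [569.1 -63.4 113.8] 118.6 2.15 vise [ 600.1 -120.5  113.8]
valve mouth both [568.7 -64.5 112.6] 118.1 2.31 vise [ 599.3 -121.8  112.6]
pipe mid scene [512.6 338.  187.2] -18.3 1.62
pipe mid top [506.4 341.3 189.7] -17.3 1.93
pipe mid both [510.2 339.6 188.9] -18.0 1.95
```

{"api": "send_rows", "payload": {"targets": [{"z": -4, "gripper": -1}, {"z": -4, "gripper": -1}, {"z": -4, "gripper": -1}, {"gripper": -1}]}}

```text
$.targets[0]: bad value
```

{"api": "send_rows", "payload": {"targets": [{"gripper": -1, "x": -2.68, "y": 3.0, "z": 0, "ax": 0, "ay": 0, "az": 0}, {"gripper": -1, "x": -2.68, "y": 3.0, "z": 0, "ax": 0, "ay": 0, "az": 0}]}}

```text
clock: 1.37
position: [225.0, -520.9, 230.2]
ee_rot: [-0.155, 0.988, 0.001, -0.0]
contact_force: [1.6, 1.2, 0.1]
gripper_width: 85.4
grasp_force: 0.0
```

{"api": "send_rows", "payload": {"targets": [{"gripper": -1, "x": -2.68, "y": 3.0, "z": 0, "ax": 0, "ay": 0, "az": 0}, {"gripper": -1, "x": -2.68, "y": 3.0, "z": 0, "ax": 0, "ay": 0, "az": 0}, {"gripper": -1, "x": -2.68, "y": 3.0, "z": 0, "ax": 0, "ay": 0, "az": 0}, {"gripper": -1, "x": -2.68, "y": 3.0, "z": 0, "ax": 0, "ay": 0, "az": 0}, {"gripper": -1, "x": -2.68, "y": 3.0, "z": 0, "ax": 0, "ay": 0, "az": 0}]}}

```text
clock: 1.78
position: [306.9, -335.1, 231.6]
ee_rot: [-0.156, 0.988, -0.0, 0.0]
contact_force: [-0.3, 0.1, -0.1]
gripper_width: 85.4
grasp_force: 0.0
```

{"api": "send_rows", "payload": {"targets": [{"gripper": -1, "x": -2.68, "y": 3.0, "z": 0, "ax": 0, "ay": 0, "az": 0}, {"gripper": -1, "x": -2.68, "y": 3.0, "z": 0, "ax": 0, "ay": 0, "az": 0}, {"gripper": -1, "x": -2.68, "y": 3.0, "z": 0, "ax": 0, "ay": 0, "az": 0}, {"gripper": -1, "x": -2.68, "y": 3.0, "z": 0, "ax": 0, "ay": 0, "az": 0}, {"gripper": -1, "x": -2.68, "y": 3.0, "z": 0, "ax": 0, "ay": 0, "az": 0}]}}

```text
clock: 2.2
position: [388.1, -150.9, 231.9]
ee_rot: [-0.156, 0.988, -0.0, 0.001]
contact_force: [0.8, -0.1, -0.0]
gripper_width: 85.4
grasp_force: 0.0
```

{"api": "send_rows", "payload": {"targets": [{"gripper": -1, "x": -2.68, "y": 3.0, "z": 0, "ax": 0, "ay": 0, "az": 0}, {"gripper": -1, "x": -2.68, "y": 3.0, "z": 0, "ax": 0, "ay": 0, "az": 0}, {"gripper": -1, "x": -2.68, "y": 3.0, "z": 0, "ax": 0, "ay": 0, "az": 0}, {"gripper": -1, "x": 0, "y": 0, "z": 0, "ax": 0, "ay": 0, "az": -4}, {"gripper": -1, "x": 0, "y": 0, "z": 0, "ax": 0, "ay": 0, "az": -4}]}}

```text
clock: 2.62
position: [437.3, -40.1, 231.4]
ee_rot: [-0.229, 0.974, -0.0, 0.0]
contact_force: [-0.9, -1.1, -0.7]
gripper_width: 85.2
grasp_force: 0.0
```

```bash
cat >> h.py <<'E'
def tool(pos,close,point,st=None):
    "tool-axis shift [cm] and turn [deg] to reach pos with tool y = close (or -close), tool z = point"
    st=st or arm.read_state(); R0=R.from_quat(st['ee_rot']); best=None
    z=np.array(point,float); z/=np.linalg.norm(z)
    for sg in (1,-1):
        y=sg*np.array(close,float); y-=y@z*z; y/=np.linalg.norm(y)
        rv=np.degrees((R0.inv()*R.from_matrix(np.stack([np.cross(y,z),y,z],1))).as_rotvec())
        if best is None or np.linalg.norm(rv)<np.linalg.norm(best): best=rv
    print('at',st['position'].round(1),'shift cm',R0.inv().apply(np.array(pos)-st['position']).round(1)/10,
          (R0.inv().apply(np.array(pos)-st['position'])/10).round(2),'turn',best.round(2),'j',st['joints'].round(2),'t',st['clock'],'F',st['contact_force'].round(1))
E
python3 -c "
from h import *
tool([485,67.5,175],[.44,-.9,0],[0,0,-1])"
```

```text
at [437.3 -40.1 231.4] shift cm [-9.06  7.51  5.64] [-9.06  7.51  5.64] turn [-0.    0.02  0.38] j [ 0.28  0.06 -0.42  0.   -1.09 -1.39] t 2.6167 F [-0.9 -1.1 -0.7]
```

{"api": "send_rows", "payload": {"targets": [{"gripper": -1, "x": -3.02, "y": 2.5, "z": 0, "ax": 0, "ay": 0, "az": 0}, {"gripper": -1, "x": -3.02, "y": 2.5, "z": 0, "ax": 0, "ay": 0, "az": 0}, {"gripper": -1, "x": -3.02, "y": 2.5, "z": 0, "ax": 0, "ay": 0, "az": 0}, {"gripper": -1, "x": 0, "y": 0, "z": 0, "ax": 0, "ay": 0, "az": 0}]}}

```text
clock: 2.95
position: [488.0, 69.3, 231.4]
ee_rot: [-0.227, 0.974, 0.0, 0.001]
contact_force: [0.5, -1.1, -0.0]
gripper_width: 85.4
grasp_force: 0.0
```

```bash
python3 -c "
from h import *
tool([485,67.5,175],[.44,-.9,0],[0,0,-1])
im,P=cloud('scene'); cv2.imwrite('pics/a.png',cv2.resize(im[80:260,220:440,::-1],None,fx=3,fy=3,interpolation=3))"
```

```text
at [488.   69.3 231.4] shift cm [ 0.36 -0.03  5.64] [ 0.36 -0.03  5.64] turn [-0.03  0.17  0.19] j [ 0.47  0.16 -0.31  0.   -1.1  -1.58] t 2.95 F [ 0.5 -1.1 -0. ]
```

View pics/a.png

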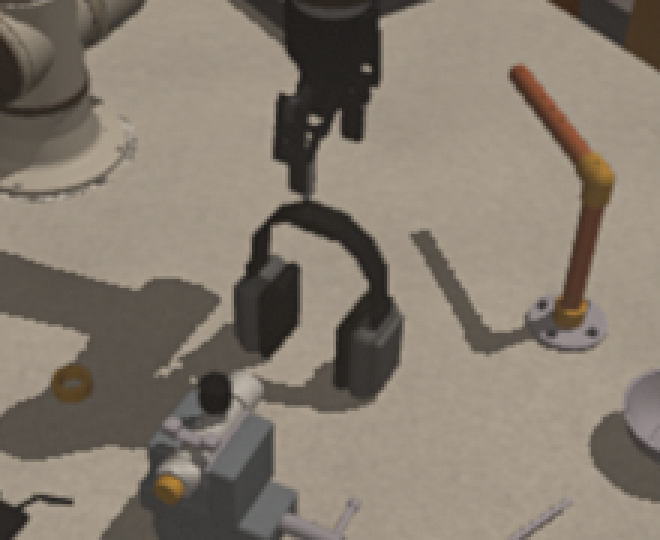

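{"api": "send_rows", "payload": {"targets": [{"gripper": -1, "x": 0.3, "y": 0, "z": 2.6, "ax": 0, "ay": 0, "az": 0}, {"gripper": -1, "x": 0, "y": 0, "z": 2.0, "ax": 0, "ay": 0, "az": 0}, {"gripper": -1, "x": 0, "y": 0, "z": 1.0, "ax": 0, "ay": 0, "az": 0}, {"gripper": 1, "x": 0, "y": 0, "z": 0, "ax": 0, "ay": 0, "az": 0}, {"gripper": 1, "x": 0, "y": 0, "z": 0, "ax": 0, "ay": 0, "az": 0}]}}

```text
clock: 3.42
position: [482.1, 62.8, 175.4]
ee_rot: [-0.225, 0.974, -0.0, -0.0]
contact_force: [-0.2, 0.6, -0.3]
gripper_width: 63.9
grasp_force: 0.0
```

{"api": "send_rows", "payload": {"targets": [{"gripper": 1, "x": 0, "y": 0, "z": 0, "ax": 0, "ay": 0, "az": 0}, {"gripper": 1, "x": 0, "y": 0, "z": 0, "ax": 0, "ay": 0, "az": 0}, {"gripper": 1, "x": 0, "y": 0, "z": 0, "ax": 0, "ay": 0, "az": 0}, {"gripper": 1, "x": 0, "y": 0, "z": 0, "ax": 0, "ay": 0, "az": 0}, {"gripper": 1, "x": 0, "y": 0, "z": 0, "ax": 0, "ay": 0, "az": 0}]}}

```text
clock: 3.83
position: [483.2, 63.8, 176.7]
ee_rot: [-0.225, 0.974, 0.0, 0.002]
contact_force: [-0.8, 0.6, 5.9]
gripper_width: 28.4
grasp_force: 60.5
```

{"api": "send_rows", "payload": {"targets": [{"gripper": 1, "x": 0, "y": 0, "z": -1, "ax": 0, "ay": 0, "az": 0}, {"gripper": 1, "x": 0, "y": 0, "z": -2, "ax": 0, "ay": 0, "az": 0}, {"gripper": 1, "x": 0, "y": 0, "z": -3, "ax": 0, "ay": 0, "az": 0}, {"gripper": 1, "x": 0, "y": 0, "z": -3, "ax": 0, "ay": 0, "az": -2}, {"gripper": 1, "x": 0, "y": 0, "z": -3, "ax": 0, "ay": 0, "az": -5}]}}

```text
clock: 4.25
position: [481.2, 63.2, 295.5]
ee_rot: [-0.285, 0.959, 0.0, -0.001]
contact_force: [2.1, -0.3, -2.1]
gripper_width: 28.1
grasp_force: 59.7
```

{"api": "send_rows", "payload": {"targets": [{"gripper": 1, "x": 0, "y": 0, "z": -3, "ax": 0, "ay": 0, "az": -6}, {"gripper": 1, "x": 0, "y": 0, "z": -3, "ax": 0, "ay": 0, "az": -6}, {"gripper": 1, "x": 0, "y": 0, "z": -3, "ax": 0, "ay": 0, "az": -6}, {"gripper": 1, "x": 0, "y": 0, "z": -2, "ax": 0, "ay": 0, "az": -6}, {"gripper": 1, "x": 0, "y": 0, "z": 0, "ax": 0, "ay": 0, "az": -6}]}}

```text
clock: 4.67
position: [483.5, 63.5, 409.7]
ee_rot: [-0.525, 0.851, -0.001, 0.004]
contact_force: [0.6, 0.5, -2.5]
gripper_width: 28.4
grasp_force: 59.7
```

{"api": "send_rows", "payload": {"targets": [{"gripper": 1, "x": 0, "y": 0, "z": 0, "ax": 0, "ay": 0, "az": -6}, {"gripper": 1, "x": 0, "y": 0, "z": 0, "ax": 0, "ay": 0, "az": -3}, {"gripper": 1, "x": 0, "y": 0, "z": 0, "ax": 0, "ay": 0, "az": 0}, {"gripper": 1, "x": 0, "y": 0, "z": 0, "ax": 0, "ay": 0, "az": 0}]}}

```text
clock: 5.0
position: [481.9, 63.4, 404.4]
ee_rot: [-0.587, 0.81, 0.0, -0.001]
contact_force: [0.3, -0.7, -1.2]
gripper_width: 28.8
grasp_force: 59.7
```

```bash
python3 -c "
from h import *
tool([495,342,400],[.955,-.3,0],[0,0,-1])
im,P=cloud('top'); cv2.imwrite('pics/b.png',cv2.resize(im[100:320,150:410,::-1],None,fx=2.6,fy=2.6,interpolation=3))
k=(P[...,2]>250)&(P[...,2]<400); print(P[k].min(0),P[k].max(0))"
```

```text
at [481.9  63.4 404.4] shift cm [-26.88   7.41   0.43] [-26.88   7.41   0.43] turn [ 0.11 -0.05 -0.67] j [ 0.47  0.07  0.02 -0.   -1.52 -0.78] t 5.0 F [ 0.3 -0.7 -1.2]
[430.0599434  -20.64236528 250.16322455] [498.8781173   40.39490779 399.92576749]
```

View pics/b.png

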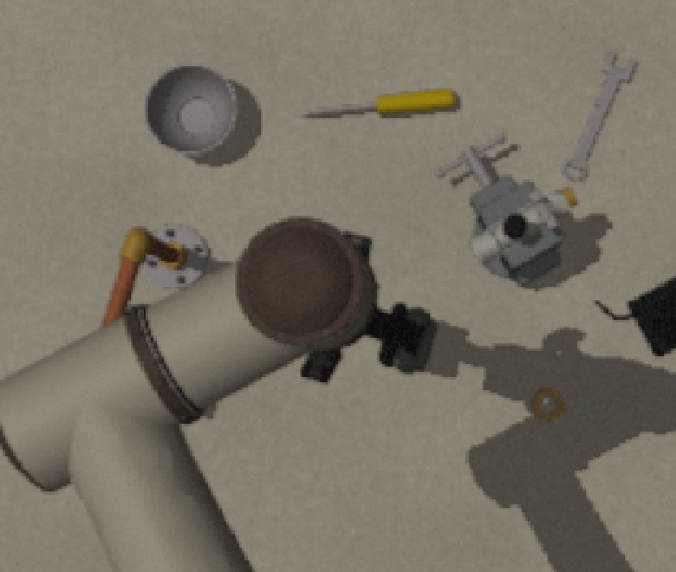

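{"api": "send_rows", "payload": {"targets": [{"gripper": 1, "x": -2, "y": 0.54, "z": 0, "ax": 0, "ay": 0, "az": -0.7}, {"gripper": 1, "x": -3.8, "y": 1.06, "z": 0, "ax": 0, "ay": 0, "az": 0}, {"gripper": 1, "x": -3.8, "y": 1.06, "z": 0, "ax": 0, "ay": 0, "az": 0}, {"gripper": 1, "x": -3.8, "y": 1.06, "z": 0, "ax": 0, "ay": 0, "az": 0}, {"gripper": 1, "x": -3.8, "y": 1.06, "z": 0, "ax": 0, "ay": 0, "az": 0}]}}

```text
clock: 5.47
position: [487.7, 243.4, 405.1]
ee_rot: [-0.592, 0.806, 0.0, -0.0]
contact_force: [0.5, -0.7, -2.6]
gripper_width: 28.3
grasp_force: 59.7
```

{"api": "send_rows", "payload": {"targets": [{"gripper": 1, "x": -3.8, "y": 1.06, "z": 0, "ax": 0, "ay": 0, "az": 0}, {"gripper": 1, "x": -3.8, "y": 1.06, "z": 0, "ax": 0, "ay": 0, "az": 0}, {"gripper": 1, "x": -2, "y": 0.54, "z": 0, "ax": 0, "ay": 0, "az": 0}, {"gripper": 1, "x": 0, "y": 0, "z": 0, "ax": 0, "ay": 0, "az": 0}, {"gripper": 1, "x": 0, "y": 0, "z": 0, "ax": 0, "ay": 0, "az": 0}]}}

```text
clock: 5.88
position: [490.9, 342.6, 403.6]
ee_rot: [-0.593, 0.805, -0.0, -0.002]
contact_force: [0.1, -0.6, -2.4]
gripper_width: 28.6
grasp_force: 59.7
```

```bash
python3 -c "
from h import *
tool([495,342,400],[.955,-.3,0],[0,0,-1])
im,P=cloud('scene'); cv2.imwrite('pics/c.png',cv2.resize(im[0:220,280:500,::-1],None,fx=2.7,fy=2.7,interpolation=3))
k=(P[...,2]>205)&(P[...,2]<330)&(P[...,0]>380)&(P[...,1]>220)&(im.max(-1)<90); X=P[k]
yd=np.array([.3,.955]); s=(X[:,:2]-[495,342])@yd; t=(X[:,:2]-[495,342])@[.955,-.3]
print(len(X),np.percentile(s,[1,99]),np.percentile(t,[1,99]),np.percentile(X[:,2],[1,99])); print(np.histogram(s,20))"
```

```text
at [490.9 342.6 403.6] shift cm [-0.06 -0.41  0.36] [-0.06 -0.41  0.36] turn [ 0.09 -0.17  0.18] j [ 0.88  0.28  0.28 -0.   -1.57 -1.18] t 5.8833 F [ 0.1 -0.6 -2.4]
2128 [ -84.14523224 1323.46247354] [-518.06523946   28.73568283] [206.1815699  325.82373248]
(array([718, 523, 239,   0,   0,   0,   0,   0,   0,   0,  64, 103,  98,
        96,  83,  77,  40,   0,   0,  87]), array([ -85.61374278,  -14.619358  ,   56.37502679,  127.36941157,
        198.36379636,  269.35818114,  340.35256592,  411.34695071,
        482.34133549,  553.33572028,  624.33010506,  695.32448985,
        766.31887463,  837.31325942,  908.3076442 ,  979.30202898,
       1050.29641377, 1121.29079855, 1192.28518334, 1263.27956812,
       1334.27395291]))
```

View pics/c.png

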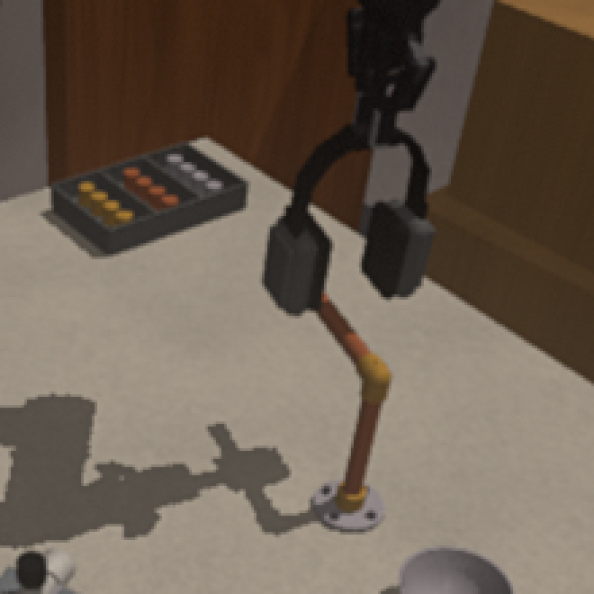

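{"api": "send_rows", "payload": {"targets": [{"gripper": 1, "x": 0, "y": 0, "z": 2, "ax": 0, "ay": 0, "az": 0}, {"gripper": 1, "x": 0, "y": 0, "z": 3, "ax": 0, "ay": 0, "az": 0}, {"gripper": 1, "x": 0, "y": 0, "z": 3, "ax": 0, "ay": 0, "az": 0}, {"gripper": 1, "x": 0, "y": 0, "z": 3, "ax": 0, "ay": 0, "az": 0}, {"gripper": 1, "x": 0, "y": 0, "z": 3, "ax": 0, "ay": 0, "az": 0}]}}

```text
clock: 6.35
position: [491.4, 339.7, 264.9]
ee_rot: [-0.592, 0.806, 0.0, 0.001]
contact_force: [-0.4, 0.3, -2.1]
gripper_width: 28.4
grasp_force: 59.7
```

{"api": "send_rows", "payload": {"targets": [{"gripper": 1, "x": 0, "y": 0, "z": 2, "ax": 0, "ay": 0, "az": 0}, {"gripper": 1, "x": 0, "y": 0, "z": 1.5, "ax": 0, "ay": 0, "az": 0}, {"gripper": 1, "x": 0, "y": 0, "z": 1, "ax": 0, "ay": 0, "az": 0}, {"gripper": 1, "x": 0, "y": 0, "z": 0.5, "ax": 0, "ay": 0, "az": 0}, {"gripper": 1, "x": 0, "y": 0, "z": 0, "ax": 0, "ay": 0, "az": 0}]}}

```text
clock: 6.77
position: [491.3, 340.5, 215.0]
ee_rot: [-0.592, 0.806, -0.0, -0.001]
contact_force: [0.3, -0.9, -2.3]
gripper_width: 28.2
grasp_force: 59.7
```

{"api": "send_rows", "payload": {"targets": [{"gripper": 1, "x": 0, "y": 0, "z": 0.4, "ax": 0, "ay": 0, "az": 0}, {"gripper": 1, "x": 0, "y": 0, "z": 0, "ax": 0, "ay": 0, "az": 0}, {"gripper": 1, "x": 0, "y": 0, "z": 0, "ax": 0, "ay": 0, "az": 0}]}}

```text
clock: 7.02
position: [491.6, 341.6, 212.2]
ee_rot: [-0.593, 0.806, 0.0, 0.001]
contact_force: [0.1, -1.1, -2.5]
gripper_width: 28.5
grasp_force: 59.7
```

{"api": "send_rows", "payload": {"targets": [{"gripper": 1, "x": 0, "y": 0, "z": 0.3, "ax": 0, "ay": 0, "az": 0}, {"gripper": 1, "x": 0, "y": 0, "z": 0, "ax": 0, "ay": 0, "az": 0}, {"gripper": 1, "x": 0, "y": 0, "z": 0, "ax": 0, "ay": 0, "az": 0}]}}

```text
clock: 7.27
position: [491.3, 341.5, 208.3]
ee_rot: [-0.593, 0.805, 0.0, -0.0]
contact_force: [-0.0, 0.2, -1.9]
gripper_width: 28.4
grasp_force: 59.7
```

{"api": "send_rows", "payload": {"targets": [{"gripper": 1, "x": 0, "y": 0, "z": 0.2, "ax": 0, "ay": 0, "az": 0}, {"gripper": 1, "x": 0, "y": 0, "z": 0, "ax": 0, "ay": 0, "az": 0}, {"gripper": 1, "x": 0, "y": 0, "z": 0, "ax": 0, "ay": 0, "az": 0}]}}

```text
clock: 7.52
position: [491.2, 341.4, 206.2]
ee_rot: [-0.593, 0.806, -0.0, -0.0]
contact_force: [-0.2, 0.2, -2.6]
gripper_width: 28.1
grasp_force: 59.7
```

{"api": "send_rows", "payload": {"targets": [{"gripper": 1, "x": 0, "y": 0, "z": 0.2, "ax": 0, "ay": 0, "az": 0}, {"gripper": 1, "x": 0, "y": 0, "z": 0, "ax": 0, "ay": 0, "az": 0}, {"gripper": 1, "x": 0, "y": 0, "z": 0, "ax": 0, "ay": 0, "az": 0}]}}

```text
clock: 7.77
position: [491.4, 341.5, 204.4]
ee_rot: [-0.593, 0.806, -0.0, 0.0]
contact_force: [0.4, 0.1, -1.3]
gripper_width: 28.4
grasp_force: 59.8
```

```bash
python3 -c "
from h import *
tool([495,342,400],[.955,-.3,0],[0,0,-1])
im,P=cloud('scene'); cv2.imwrite('pics/d.png',cv2.resize(im[60:230,330:470,::-1],None,fx=3.5,fy=3.5,interpolation=3))"
```

```text
at [491.4 341.5 204.4] shift cm [ -0.16  -0.33 -19.56] [ -0.16  -0.33 -19.56] turn [-0.01  0.01  0.12] j [ 0.88  0.36 -0.1   0.   -1.11 -1.18] t 7.7667 F [ 0.4  0.1 -1.3]
```

View pics/d.png

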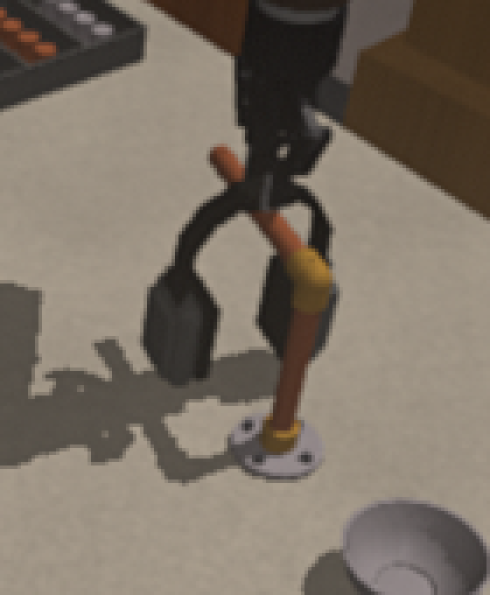

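{"api": "send_rows", "payload": {"targets": [{"gripper": 1, "x": 0, "y": 0, "z": 0.1, "ax": 0, "ay": 0, "az": 0}, {"gripper": 1, "x": 0, "y": 0, "z": 0, "ax": 0, "ay": 0, "az": 0}, {"gripper": 0, "x": 0, "y": 0, "z": 0, "ax": 0, "ay": 0, "az": 0}, {"gripper": -0.5, "x": 0, "y": 0, "z": 0, "ax": 0, "ay": 0, "az": 0}, {"gripper": -0.8, "x": 0, "y": 0, "z": 0, "ax": 0, "ay": 0, "az": 0}]}}

```text
clock: 8.23
position: [491.5, 341.5, 203.4]
ee_rot: [-0.593, 0.806, -0.0, 0.0]
contact_force: [0.1, 0.7, -0.6]
gripper_width: 63.5
grasp_force: 0.0
```

{"api": "send_rows", "payload": {"targets": [{"gripper": -1, "x": 0, "y": 0, "z": 0, "ax": 0, "ay": 0, "az": 0}, {"gripper": -1, "x": 0, "y": 0, "z": -0.5, "ax": 0, "ay": 0, "az": 0}, {"gripper": -1, "x": 0, "y": 0, "z": -1.5, "ax": 0, "ay": 0, "az": 0}, {"gripper": -1, "x": 0, "y": 0, "z": -3, "ax": 0, "ay": 0, "az": 0}, {"gripper": -1, "x": 0, "y": 0, "z": -3, "ax": 0, "ay": 0, "az": 0}]}}

```text
clock: 8.65
position: [491.0, 340.9, 283.6]
ee_rot: [-0.593, 0.806, -0.0, -0.001]
contact_force: [0.2, 0.6, -0.3]
gripper_width: 85.5
grasp_force: 0.0
```

{"api": "send_rows", "payload": {"targets": [{"gripper": -1, "x": 0, "y": 0, "z": -3, "ax": 0, "ay": 0, "az": 0}, {"gripper": -1, "x": 0, "y": 0, "z": -3, "ax": 0, "ay": 0, "az": 0}, {"gripper": -1, "x": 0, "y": 0, "z": -2, "ax": 0, "ay": 0, "az": 0}, {"gripper": -1, "x": 0, "y": 0, "z": 0, "ax": 0, "ay": 0, "az": 0}]}}

```text
clock: 8.98
position: [492.9, 342.2, 369.8]
ee_rot: [-0.593, 0.805, 0.0, 0.006]
contact_force: [0.1, 0.7, 1.1]
gripper_width: 84.9
grasp_force: 0.0
```

```bash
python3 -c "
from h import *
h=np.array([np.cos(np.radians(-64.5)),np.sin(np.radians(-64.5)),0]); zz=np.array([0,0,1.])
c,s=np.cos(np.radians(50)),np.sin(np.radians(50))
d=c*h+s*zz; tz=s*h-c*zz; g=np.array([513,-355,90.5])+12*d
print('grasp',g,'TCP',g+19*tz,'pre',g-101*tz, 'wrist dir',tz)
tool(g-101*tz,np.cross(h,zz),tz); tool(g-101*tz,np.cross(h,zz),-zz)
im,P=cloud('scene'); cv2.imwrite('pics/e.png',cv2.resize(im[60:230,330:470,::-1],None,fx=3.5,fy=3.5,interpolation=3))"
```

```text
grasp [ 516.32072639 -361.96204765   99.69253332] TCP [ 522.58674842 -375.09903604   87.47956873] pre [ 483.01187241 -292.12858306  164.6140819 ] wrist dir [ 0.32979063 -0.69142044 -0.64278761]
at [492.9 342.2 369.8] shift cm [ 61.05 -17.8   20.06] [ 61.05 -17.8   20.06] turn [ 18.15  47.96 -40.27] j [ 0.88  0.28  0.19  0.   -1.47 -1.18] t 8.9833 F [0.1 0.7 1.1]
at [492.9 342.2 369.8] shift cm [ 61.05 -17.8   20.06] [ 61.05 -17.8   20.06] turn [ -0.55   0.37 -42.81] j [ 0.88  0.28  0.19  0.   -1.47 -1.18] t 8.9833 F [0.1 0.7 1.1]
```

View pics/e.png

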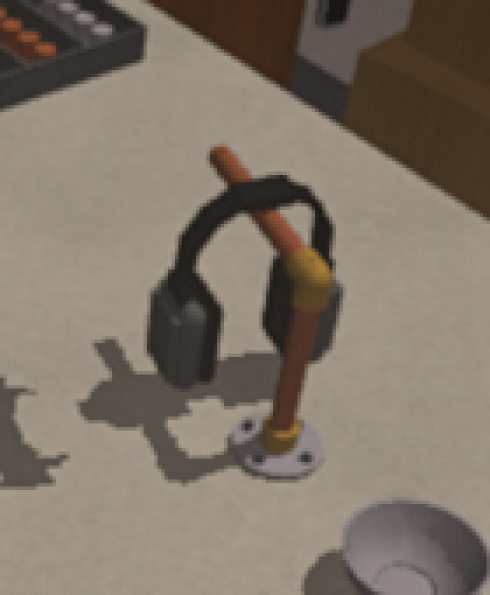

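{"api": "send_rows", "payload": {"targets": [{"gripper": -1, "x": 3.8, "y": -1.1, "z": 0, "ax": 0, "ay": 0, "az": 0}, {"gripper": -1, "x": 3.8, "y": -1.1, "z": 0, "ax": 0, "ay": 0, "az": 0}, {"gripper": -1, "x": 3.8, "y": -1.1, "z": 0, "ax": 0, "ay": 0, "az": 0}, {"gripper": -1, "x": 3.8, "y": -1.1, "z": 0, "ax": 0, "ay": 0, "az": 0}, {"gripper": -1, "x": 3.8, "y": -1.1, "z": 0, "ax": 0, "ay": 0, "az": 0}]}}

```text
clock: 9.45
position: [486.3, 141.8, 362.2]
ee_rot: [-0.593, 0.805, 0.0, -0.001]
contact_force: [1.6, -0.8, 0.4]
gripper_width: 85.4
grasp_force: 0.0
```

{"api": "send_rows", "payload": {"targets": [{"gripper": -1, "x": 3.8, "y": -1.1, "z": 0, "ax": 0, "ay": 0, "az": 0}, {"gripper": -1, "x": 3.8, "y": -1.1, "z": 0, "ax": 0, "ay": 0, "az": 0}, {"gripper": -1, "x": 3.8, "y": -1.1, "z": 0, "ax": 0, "ay": 0, "az": 0}, {"gripper": -1, "x": 3.8, "y": -1.1, "z": 0, "ax": 0, "ay": 0, "az": 0}, {"gripper": -1, "x": 3.8, "y": -1.1, "z": 0, "ax": 0, "ay": 0, "az": 0}]}}

```text
clock: 9.87
position: [482.1, -55.9, 362.5]
ee_rot: [-0.593, 0.805, 0.0, -0.001]
contact_force: [1.2, 0.9, 0.9]
gripper_width: 85.4
grasp_force: 0.0
```

{"api": "send_rows", "payload": {"targets": [{"gripper": -1, "x": 3.8, "y": -1.1, "z": 0, "ax": 0, "ay": 0, "az": 0}, {"gripper": -1, "x": 3.8, "y": -1.1, "z": 0, "ax": 0, "ay": 0, "az": 0}, {"gripper": -1, "x": 3.8, "y": -1.1, "z": 0, "ax": 0, "ay": 0, "az": 0}, {"gripper": -1, "x": 3.8, "y": -1.1, "z": 0, "ax": 0, "ay": 0, "az": 0}, {"gripper": -1, "x": 3.8, "y": -1.1, "z": 0, "ax": 0, "ay": 0, "az": 0}]}}

```text
clock: 10.28
position: [478.2, -253.6, 362.3]
ee_rot: [-0.593, 0.806, 0.001, -0.0]
contact_force: [1.3, -0.5, 0.1]
gripper_width: 85.1
grasp_force: 0.0
```

{"api": "send_rows", "payload": {"targets": [{"gripper": -1, "x": 0, "y": 0, "z": 0, "ax": 0, "ay": 0, "az": -7}, {"gripper": -1, "x": 0, "y": 0, "z": 0, "ax": 0, "ay": 0, "az": -7}, {"gripper": -1, "x": 0, "y": 0, "z": 0, "ax": 0, "ay": 0, "az": -7}, {"gripper": -1, "x": 0, "y": 0, "z": 0, "ax": 0, "ay": 0, "az": -7}, {"gripper": -1, "x": 0, "y": 0, "z": 0, "ax": 0, "ay": 0, "az": -7}]}}

```text
clock: 10.7
position: [478.6, -251.9, 361.9]
ee_rot: [0.809, -0.588, -0.001, 0.0]
contact_force: [-0.5, -1.2, -0.2]
gripper_width: 85.3
grasp_force: 0.0
```

{"api": "send_rows", "payload": {"targets": [{"gripper": -1, "x": 0, "y": 0, "z": 0, "ax": 0, "ay": 0, "az": -7}, {"gripper": -1, "x": 0, "y": 0, "z": 0, "ax": 0, "ay": 0, "az": 0}, {"gripper": -1, "x": 0, "y": 0, "z": 0, "ax": 0, "ay": 0, "az": 0}]}}

```text
clock: 10.95
position: [478.8, -251.7, 362.4]
ee_rot: [0.841, -0.541, -0.001, 0.0]
contact_force: [-0.2, 0.3, -0.6]
gripper_width: 85.5
grasp_force: 0.0
```

```bash
cat >> h.py <<'E'
h=np.array([np.cos(np.radians(-64.5)),np.sin(np.radians(-64.5)),0]); zz=np.array([0,0,1.])
c5,s5=np.cos(np.radians(50)),np.sin(np.radians(50))
d=c5*h+s5*zz; tz=s5*h-c5*zz; g=np.array([513,-355,90.5])+12*d
E
python3 -c "
from h import *
tool(g-101*tz,np.cross(h,zz),tz); tool(g-101*tz,np.cross(h,zz),-zz)"
```

```text
at [ 478.8 -251.7  362.4] shift cm [ 3.88  1.27 19.77] [ 3.88  1.27 19.77] turn [ 0.51 50.07 -0.91] j [-0.18  0.18  0.04 -0.   -1.44  0.61] t 10.95 F [-0.2  0.3 -0.6]
at [ 478.8 -251.7  362.4] shift cm [ 3.88  1.27 19.77] [ 3.88  1.27 19.77] turn [ 0.07  0.07 -1.  ] j [-0.18  0.18  0.04 -0.   -1.44  0.61] t 10.95 F [-0.2  0.3 -0.6]
```

Tilt 50° about tool y, then re-measure.

{"api": "send_rows", "payload": {"targets": [{"gripper": -1, "x": 0, "y": 0, "z": 0, "ax": 0, "ay": 5, "az": -1}, {"gripper": -1, "x": 0, "y": 0, "z": 0, "ax": 0, "ay": 7, "az": 0}, {"gripper": -1, "x": 0, "y": 0, "z": 0, "ax": 0, "ay": 7, "az": 0}, {"gripper": -1, "x": 0, "y": 0, "z": 0, "ax": 0, "ay": 7, "az": 0}, {"gripper": -1, "x": 0, "y": 0, "z": 0, "ax": 0, "ay": 7, "az": 0}]}}

```text
clock: 11.37
position: [479.6, -250.7, 364.1]
ee_rot: [0.811, -0.51, 0.244, 0.151]
contact_force: [-0.0, -1.6, 0.8]
gripper_width: 85.5
grasp_force: 0.0
```

{"api": "send_rows", "payload": {"targets": [{"gripper": -1, "x": 0, "y": 0, "z": 0, "ax": 0, "ay": 7, "az": 0}, {"gripper": -1, "x": 0, "y": 0, "z": 0, "ax": 0, "ay": 7, "az": 0}, {"gripper": -1, "x": 0, "y": 0, "z": 0, "ax": 0, "ay": 3, "az": 0}, {"gripper": -1, "x": 0, "y": 0, "z": 0, "ax": 0, "ay": 0, "az": 0}]}}

```text
clock: 11.7
position: [476.5, -253.5, 361.3]
ee_rot: [0.773, -0.487, 0.343, 0.22]
contact_force: [-0.4, -0.3, 0.1]
gripper_width: 85.6
grasp_force: 0.0
```

```bash
python3 -c "
from h import *
tool(g-101*tz,np.cross(h,zz),tz); tool(g+19*tz,np.cross(h,zz),tz)"
```

```text
at [ 476.5 -253.5  361.3] shift cm [-12.12   0.94  15.95] [-12.12   0.94  15.95] turn [0.31 1.92 0.25] j [ 0.04 -0.06 -0.77  1.13 -0.86 -0.38] t 11.7 F [-0.4 -0.3  0.1]
at [ 476.5 -253.5  361.3] shift cm [-11.72   0.87  27.94] [-11.72   0.87  27.94] turn [0.31 1.92 0.25] j [ 0.04 -0.06 -0.77  1.13 -0.86 -0.38] t 11.7 F [-0.4 -0.3  0.1]
```

{"api": "send_rows", "payload": {"targets": [{"gripper": -1, "x": -3, "y": 0.3, "z": 0, "ax": 0.3, "ay": 1.9, "az": 0.2}, {"gripper": -1, "x": -3, "y": 0.3, "z": 1, "ax": 0, "ay": 0, "az": 0}, {"gripper": -1, "x": -3, "y": 0.3, "z": 2, "ax": 0, "ay": 0, "az": 0}, {"gripper": -1, "x": -2, "y": 0, "z": 3, "ax": 0, "ay": 0, "az": 0}, {"gripper": -1, "x": -1, "y": 0, "z": 3, "ax": 0, "ay": 0, "az": 0}]}}

```text
clock: 12.12
position: [466.9, -246.5, 220.1]
ee_rot: [0.766, -0.484, 0.359, 0.224]
contact_force: [2.2, 0.4, 1.3]
gripper_width: 85.6
grasp_force: 0.0
```

{"api": "send_rows", "payload": {"targets": [{"gripper": -1, "x": 0, "y": 0, "z": 3, "ax": 0, "ay": 0, "az": 0}, {"gripper": -1, "x": 0, "y": 0, "z": 3, "ax": 0, "ay": 0, "az": 0}, {"gripper": -1, "x": 0, "y": 0, "z": 0, "ax": 0, "ay": 0, "az": 0}, {"gripper": -1, "x": 0, "y": 0, "z": 0, "ax": 0, "ay": 0, "az": 0}]}}

```text
clock: 12.45
position: [489.9, -287.9, 188.0]
ee_rot: [0.764, -0.488, 0.355, 0.228]
contact_force: [0.0, 1.0, 1.4]
gripper_width: 85.6
grasp_force: 0.0
```

```bash
python3 -c "
from h import *
tool(g+19*tz,np.cross(h,zz),tz)
im,P=cloud('scene'); cv2.imwrite('pics/f.png',cv2.resize(im[140:320,140:320,::-1],None,fx=3.3,fy=3.3,interpolation=3))
"
```

```text
at [ 489.9 -287.9  188. ] shift cm [-1.71  0.68 13.58] [-1.71  0.68 13.58] turn [ 0.57  0.1  -0.32] j [-0.39  0.19 -0.99  2.05 -0.63 -1.11] t 12.45 F [0.  1.  1.4]
```

View pics/f.png

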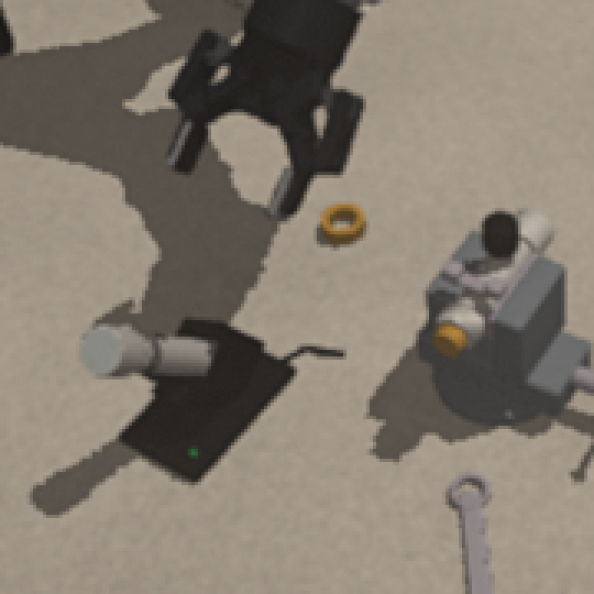

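{"api": "send_rows", "payload": {"targets": [{"gripper": -1, "x": 0, "y": 0, "z": 0, "ax": 0, "ay": -5, "az": 0}, {"gripper": -1, "x": 0, "y": 0, "z": 0, "ax": 0, "ay": -6, "az": 0}, {"gripper": -1, "x": 0, "y": 0, "z": 0, "ax": 0, "ay": -6, "az": 0}, {"gripper": -1, "x": 0, "y": 0, "z": 0, "ax": 0, "ay": -5, "az": 0}, {"gripper": -1, "x": 0, "y": 0, "z": 0, "ax": 0, "ay": 0, "az": 0}]}}

```text
clock: 12.92
position: [491.6, -290.3, 194.0]
ee_rot: [0.801, -0.514, 0.255, 0.168]
contact_force: [0.8, 1.3, -0.2]
gripper_width: 85.5
grasp_force: 0.0
```

```bash
cat >> h.py <<'E'
a=np.radians(28); tz=np.sin(a)*h-np.cos(a)*zz; g=np.array([513,-355,90.5])+9*d
E
python3 -c "
from h import *
tool(g-61*tz,np.cross(h,zz),tz);tool(g+19*tz,np.cross(h,zz),tz)"
```

```text
at [ 491.6 -290.3  194. ] shift cm [1.17 0.75 6.09] [1.17 0.75 6.09] turn [ 0.81 -7.57 -0.67] j [-0.21  0.16 -0.87  1.31 -0.51 -0.54] t 12.9167 F [ 0.8  1.3 -0.2]
at [ 491.6 -290.3  194. ] shift cm [ 0.11  0.65 14.02] [ 0.11  0.65 14.02] turn [ 0.81 -7.57 -0.67] j [-0.21  0.16 -0.87  1.31 -0.51 -0.54] t 12.9167 F [ 0.8  1.3 -0.2]
```

{"api": "send_rows", "payload": {"targets": [{"gripper": -1, "x": 0, "y": 0, "z": 0, "ax": 0.8, "ay": -4, "az": -0.7}, {"gripper": -1, "x": 0, "y": 0, "z": 0, "ax": 0, "ay": -3.5, "az": 0}, {"gripper": -1, "x": 0, "y": 0, "z": 0, "ax": 0, "ay": 0, "az": 0}]}}

```text
clock: 13.17
position: [491.4, -292.0, 193.8]
ee_rot: [0.817, -0.517, 0.214, 0.139]
contact_force: [1.3, -0.1, -0.4]
gripper_width: 85.1
grasp_force: 0.0
```

```bash
python3 -c "
from h import *
tool(g-61*tz,np.cross(h,zz),tz);tool(g+19*tz,np.cross(h,zz),tz)"
```

```text
at [ 491.4 -292.   193.8] shift cm [1.67 0.72 5.84] [1.67 0.72 5.84] turn [ 0.44 -1.53 -0.06] j [-0.15  0.17 -0.77  0.95 -0.53 -0.22] t 13.1667 F [ 1.3 -0.1 -0.4]
at [ 491.4 -292.   193.8] shift cm [ 1.46  0.66 13.84] [ 1.46  0.66 13.84] turn [ 0.44 -1.53 -0.06] j [-0.15  0.17 -0.77  0.95 -0.53 -0.22] t 13.1667 F [ 1.3 -0.1 -0.4]
```

{"api": "send_rows", "payload": {"targets": [{"gripper": -1, "x": 0.8, "y": 0.4, "z": 0, "ax": 0.4, "ay": -1.4, "az": 0}, {"gripper": -1, "x": 0.7, "y": 0.3, "z": 2, "ax": 0, "ay": 0, "az": 0}, {"gripper": -1, "x": 0, "y": 0, "z": 2, "ax": 0, "ay": 0, "az": 0}, {"gripper": -1, "x": 0, "y": 0, "z": 1.8, "ax": 0, "ay": 0, "az": 0}, {"gripper": -1, "x": 0, "y": 0, "z": 0, "ax": 0, "ay": 0, "az": 0}]}}

```text
clock: 13.58
position: [498.6, -332.2, 144.7]
ee_rot: [0.822, -0.516, 0.201, 0.133]
contact_force: [-0.7, -0.6, -0.6]
gripper_width: 85.6
grasp_force: 0.0
```

```bash
python3 -c "
from h import *
tool(g+19*tz,np.cross(h,zz),tz)"
```

```text
at [ 498.6 -332.2  144.7] shift cm [ 0.66 -0.39  7.6 ] [ 0.66 -0.39  7.6 ] turn [0.52 0.07 0.35] j [-0.3   0.27 -0.8   1.15 -0.39 -0.31] t 13.5833 F [-0.7 -0.6 -0.6]
```

{"api": "send_rows", "payload": {"targets": [{"gripper": -1, "x": 0.6, "y": -0.35, "z": 1, "ax": 0.4, "ay": 0, "az": 0.3}, {"gripper": -1, "x": 0, "y": 0, "z": 1.5, "ax": 0, "ay": 0, "az": 0}, {"gripper": -1, "x": 0, "y": 0, "z": 1.5, "ax": 0, "ay": 0, "az": 0}, {"gripper": -1, "x": 0, "y": 0, "z": 0, "ax": 0, "ay": 0, "az": 0}]}}

```text
clock: 13.92
position: [512.9, -352.4, 113.9]
ee_rot: [0.82, -0.518, 0.205, 0.129]
contact_force: [-1.1, -1.3, 0.4]
gripper_width: 85.2
grasp_force: 0.0
```

```bash
python3 -c "
from h import *
tool(g+19*tz,np.cross(h,zz),tz)"
```

```text
at [ 512.9 -352.4  113.9] shift cm [-0.06  0.11  3.74] [-0.06  0.11  3.74] turn [-0.02  0.01 -0.03] j [-0.42  0.34 -0.8   1.43 -0.31 -0.5 ] t 13.9167 F [-1.1 -1.3  0.4]
```

{"api": "send_rows", "payload": {"targets": [{"gripper": -1, "x": 0, "y": 0.1, "z": 1.2, "ax": 0, "ay": 0, "az": 0}, {"gripper": -1, "x": 0, "y": 0, "z": 1.2, "ax": 0, "ay": 0, "az": 0}, {"gripper": -1, "x": 0, "y": 0, "z": 1.0, "ax": 0, "ay": 0, "az": 0}, {"gripper": -1, "x": 0, "y": 0, "z": 0, "ax": 0, "ay": 0, "az": 0}]}}

```text
clock: 14.25
position: [519.7, -367.5, 85.3]
ee_rot: [0.82, -0.518, 0.206, 0.129]
contact_force: [-0.4, 0.1, -0.6]
gripper_width: 85.0
grasp_force: 0.0
```

```bash
python3 -c "
from h import *
tool(g+19*tz,np.cross(h,zz),tz)"
```

```text
at [ 519.7 -367.5   85.3] shift cm [-0.17  0.06  0.44] [-0.17  0.06  0.44] turn [-0.09 -0.07 -0.13] j [-0.53  0.39 -0.8   1.72 -0.27 -0.7 ] t 14.25 F [-0.4  0.1 -0.6]
```

Aligned; close.

{"api": "send_rows", "payload": {"targets": [{"gripper": 1, "x": -0.1, "y": 0.05, "z": 0.2, "ax": 0, "ay": 0, "az": 0}, {"gripper": 1, "x": 0, "y": 0, "z": 0, "ax": 0, "ay": 0, "az": 0}, {"gripper": 1, "x": 0, "y": 0, "z": 0, "ax": 0, "ay": 0, "az": 0}, {"gripper": 1, "x": 0, "y": 0, "z": 0, "ax": 0, "ay": 0, "az": 0}, {"gripper": 1, "x": 0, "y": 0, "z": 0, "ax": 0, "ay": 0, "az": 0}]}}

```text
clock: 14.67
position: [520.0, -367.4, 84.3]
ee_rot: [0.82, -0.519, 0.207, 0.128]
contact_force: [-3.1, 4.6, 6.4]
gripper_width: 26.5
grasp_force: 58.3
```

{"api": "send_rows", "payload": {"targets": [{"gripper": 1, "x": 0, "y": 0, "z": 0, "ax": 0, "ay": 0, "az": 0}, {"gripper": 1, "x": 0, "y": 0, "z": 0, "ax": 0, "ay": 0, "az": 0}, {"gripper": 1, "x": 0, "y": 0, "z": 0, "ax": 0, "ay": 0, "az": 0}]}}

```text
clock: 14.92
position: [520.1, -367.2, 84.4]
ee_rot: [0.82, -0.518, 0.207, 0.128]
contact_force: [-3.0, 3.9, 7.6]
gripper_width: 26.1
grasp_force: 58.1
```

```bash
python3 -c "
from h import *
s=arm.read_state(); print(s['ee_rot'],s['wrist_torque'])
tool(s['position']+65*d,np.cross(h,zz),tz)"
```

```text
[ 0.81990896 -0.5183649   0.20668354  0.12778514] [ 1.09036719  0.8270685  -0.12328264]
at [ 520.1 -367.2   84.4] shift cm [ 6.03 -0.03 -2.42] [ 6.03 -0.03 -2.42] turn [-0.22 -0.13 -0.16] j [-0.54  0.39 -0.8   1.74 -0.27 -0.71] t 14.9167 F [-3.   3.9  7.6]
```

{"api": "send_rows", "payload": {"targets": [{"gripper": 1, "x": 0.46, "y": 0, "z": -0.19, "ax": 0, "ay": 0, "az": 0}, {"gripper": 1, "x": 0.93, "y": 0, "z": -0.37, "ax": 0, "ay": 0, "az": 0}, {"gripper": 1, "x": 0, "y": 0, "z": 0, "ax": 0, "ay": 0, "az": 0}]}}

```text
clock: 15.17
position: [523.2, -375.2, 94.4]
ee_rot: [0.82, -0.519, 0.205, 0.127]
contact_force: [-4.0, 3.3, 3.4]
gripper_width: 26.5
grasp_force: 58.6
```

```bash
python3 -c "
from h import *
tool(np.array([520.1,-367.2,84.4])+65*d,np.cross(h,zz),tz)"
```

```text
at [ 523.2 -375.2   94.4] shift cm [ 4.8  -0.09 -1.96] [ 4.8  -0.09 -1.96] turn [-0.17  0.07 -0.19] j [-0.5   0.39 -0.78  1.6  -0.27 -0.6 ] t 15.1667 F [-4.   3.3  3.4]
```

{"api": "send_rows", "payload": {"targets": [{"gripper": 1, "x": 0.93, "y": 0, "z": -0.38, "ax": 0, "ay": 0, "az": 0}, {"gripper": 1, "x": 0.93, "y": 0, "z": -0.38, "ax": 0, "ay": 0, "az": 0}, {"gripper": 1, "x": 0.93, "y": 0, "z": -0.38, "ax": 0, "ay": 0, "az": 0}, {"gripper": 1, "x": 0.93, "y": 0, "z": -0.38, "ax": 0, "ay": 0, "az": 0}]}}

```text
clock: 15.5
position: [533.8, -398.8, 124.6]
ee_rot: [0.82, -0.519, 0.205, 0.128]
contact_force: [0.5, 0.2, -1.0]
gripper_width: 26.1
grasp_force: 58.5
```

{"api": "send_rows", "payload": {"targets": [{"gripper": 1, "x": 1.1, "y": 0, "z": -0.45, "ax": 0, "ay": 0, "az": 0}, {"gripper": 1, "x": 1.9, "y": 0, "z": -0.75, "ax": 0, "ay": 0, "az": 0}, {"gripper": 1, "x": 1.9, "y": 0, "z": -0.75, "ax": 0, "ay": 0, "az": 0}, {"gripper": 1, "x": 0, "y": 0, "z": 0, "ax": 0, "ay": 0, "az": 0}]}}

```text
clock: 15.83
position: [552.6, -431.3, 169.4]
ee_rot: [0.819, -0.519, 0.209, 0.127]
contact_force: [1.8, 0.4, -0.7]
gripper_width: 26.3
grasp_force: 58.6
```

```bash
python3 -c "
from h import *
tool(np.array([520.1,-367.2,84.4])+65*d,np.cross(h,zz),tz)
for c in ('scene','top'):
    im,P=cloud(c); np.savez(c+'1.npz',im=im,P=P)
    if c=='scene': cv2.imwrite('pics/g.png',cv2.resize(im[120:320,100:320,::-1],None,fx=2.7,fy=2.7,interpolation=3))"
```

```text
at [ 552.6 -431.3  169.4] shift cm [-4.31  0.21  1.67] [-4.31  0.21  1.67] turn [-0.43 -0.3  -0.35] j [-0.37  0.38 -0.52  0.86 -0.43  0.07] t 15.8333 F [ 1.8  0.4 -0.7]
```

View pics/g.png

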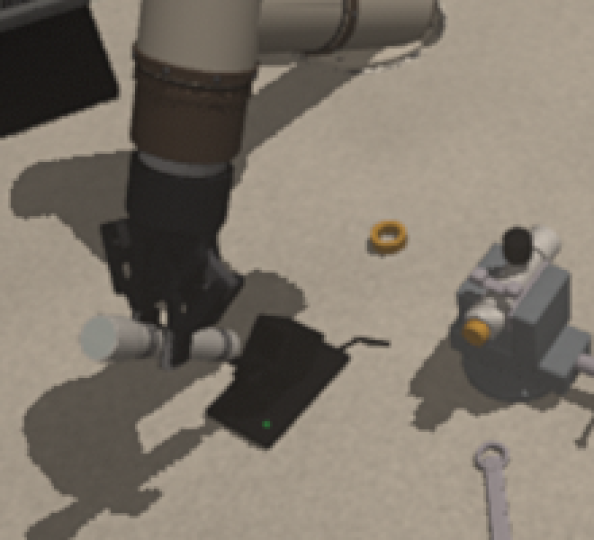

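{"api": "send_rows", "payload": {"targets": [{"gripper": 1, "x": 1, "y": 0, "z": -1.8, "ax": 0, "ay": 0, "az": 0}, {"gripper": 1, "x": 1.8, "y": 0, "z": -3.4, "ax": 0, "ay": 0, "az": 0}, {"gripper": 1, "x": 1.8, "y": 0, "z": -3.4, "ax": 0, "ay": 0, "az": 0}, {"gripper": 1, "x": 1.8, "y": 0, "z": -3.4, "ax": 0, "ay": 0, "az": 0}, {"gripper": 1, "x": 1, "y": 0, "z": -1.8, "ax": 0, "ay": 0, "az": 0}]}}

```text
clock: 16.35
position: [549.1, -431.4, 326.8]
ee_rot: [0.819, -0.519, 0.208, 0.128]
contact_force: [0.5, 0.6, -0.2]
gripper_width: 26.3
grasp_force: 58.8
```

{"api": "send_rows", "payload": {"targets": [{"gripper": 1, "x": 0, "y": 0, "z": 0, "ax": 0, "ay": -4, "az": 0}, {"gripper": 1, "x": 0, "y": 0, "z": 0, "ax": 0, "ay": -6, "az": 0}, {"gripper": 1, "x": 0, "y": 0, "z": 0, "ax": 0, "ay": -6, "az": 0}, {"gripper": 1, "x": 0, "y": 0, "z": 0, "ax": 0, "ay": -6, "az": 0}, {"gripper": 1, "x": 0, "y": 0, "z": 0, "ax": 0, "ay": -6, "az": 0}]}}

```text
clock: 16.77
position: [547.6, -431.0, 322.1]
ee_rot: [0.845, -0.535, -0.002, -0.002]
contact_force: [0.1, -0.2, -1.0]
gripper_width: 26.7
grasp_force: 58.8
```

{"api": "send_rows", "payload": {"targets": [{"gripper": 1, "x": 0, "y": 0, "z": 0, "ax": 0, "ay": -6, "az": 0}, {"gripper": 1, "x": 0, "y": 0, "z": 0, "ax": 0, "ay": -6, "az": 0}, {"gripper": 1, "x": 0, "y": 0, "z": 0, "ax": 0, "ay": -6, "az": 0}, {"gripper": 1, "x": 0, "y": 0, "z": 0, "ax": 0, "ay": -4, "az": 0}, {"gripper": 1, "x": 0, "y": 0, "z": 0, "ax": 0, "ay": 0, "az": 0}]}}

```text
clock: 17.18
position: [548.0, -433.6, 316.1]
ee_rot: [0.827, -0.527, -0.165, -0.103]
contact_force: [-1.0, -0.7, -3.1]
gripper_width: 25.9
grasp_force: 58.8
```

```bash
cat > f.py <<'E'
from h import *
from scipy.optimize import least_squares as LS
Rg=R.from_quat([0.81990896,-0.5183649,0.20668354,0.12778514]); pg=np.array([520.1,-367.2,84.4])
rel_p=Rg.inv().apply(np.array([513,-355,90.5])-pg); rel_d=Rg.inv().apply(d)   # nominal torch in tool frame
def goal(rp,rd,up=0,gap=100,mouth=(569,-64.5,115),hv=118.):
    st=arm.read_state(); R0=R.from_quat(st['ee_rot']); v=np.array([np.cos(np.radians(hv)),np.sin(np.radians(hv)),0])
    # torch along -v, tool y level
    cur=R0.apply(rd); y=R0.apply([0,1,0]); ty=np.cross(-v,zz); ty*=np.sign(ty@y)
    yp=np.array([0,1,0])-rd[1]*rd; yp/=np.linalg.norm(yp)
    A=np.stack([rd,yp,np.cross(rd,yp)],1); B=np.stack([-v,ty,np.cross(-v,ty)],1); Rt=R.from_matrix(B@A.T)
    mid=np.array(mouth)+(gap+80)*v+up*zz; pos=mid-Rt.apply(rp)
    print('torch now mid',(st['position']+R0.apply(rp)).round(1),'dir',cur.round(3),'goal tcp',pos.round(1))
    tool(pos,Rt.apply([0,1,0]),Rt.apply([0,0,1]))
E
python3 -c "
from f import *
print(rel_p,rel_d); goal(rel_p,rel_d,up=170)"
```

```text
[ -9.52814292   1.13611294 -12.01597852] [ 0.92799832 -0.00402882 -0.37256259]
torch now mid [ 545.2 -430.3  330.8] dir [ 0.427 -0.904 -0.01 ] goal tcp [487.5  91.1 270.3]
at [ 548.  -433.6  316.1] shift cm [-44.56 -16.77  23.32] [-44.56 -16.77  23.32] turn [-0.87  0.58 -2.56] j [-0.54  0.7   0.78 -0.23 -1.98  0.92] t 17.1833 F [-1.  -0.7 -3.1]
```

{"api": "send_rows", "payload": {"targets": [{"gripper": 1, "x": -1.6, "y": -0.6, "z": 0.83, "ax": 0, "ay": 0, "az": 0}, {"gripper": 1, "x": -3.2, "y": -1.2, "z": 1.67, "ax": 0, "ay": 0, "az": 0}, {"gripper": 1, "x": -3.2, "y": -1.2, "z": 1.67, "ax": 0, "ay": 0, "az": 0}, {"gripper": 1, "x": -3.2, "y": -1.2, "z": 1.67, "ax": 0, "ay": 0, "az": 0}, {"gripper": 1, "x": -3.2, "y": -1.2, "z": 1.67, "ax": 0, "ay": 0, "az": 0}]}}

```text
clock: 17.6
position: [526.2, -260.5, 305.8]
ee_rot: [0.829, -0.526, -0.16, -0.102]
contact_force: [0.8, 0.2, -0.7]
gripper_width: 26.4
grasp_force: 58.8
```

{"api": "send_rows", "payload": {"targets": [{"gripper": 1, "x": -3.2, "y": -1.2, "z": 1.67, "ax": 0, "ay": 0, "az": 0}, {"gripper": 1, "x": -3.2, "y": -1.2, "z": 1.67, "ax": 0, "ay": 0, "az": 0}, {"gripper": 1, "x": -3.2, "y": -1.2, "z": 1.67, "ax": 0, "ay": 0, "az": 0}, {"gripper": 1, "x": -3.2, "y": -1.2, "z": 1.67, "ax": 0, "ay": 0, "az": 0}, {"gripper": 1, "x": -3.2, "y": -1.2, "z": 1.67, "ax": 0, "ay": 0, "az": 0}]}}

```text
clock: 18.02
position: [503.2, -72.8, 288.7]
ee_rot: [0.83, -0.525, -0.159, -0.102]
contact_force: [1.8, 0.3, -1.0]
gripper_width: 26.4
grasp_force: 58.8
```

{"api": "send_rows", "payload": {"targets": [{"gripper": 1, "x": -3.2, "y": -1.2, "z": 1.67, "ax": 0, "ay": 0, "az": 0}, {"gripper": 1, "x": -3.2, "y": -1.2, "z": 1.67, "ax": 0, "ay": 0, "az": 0}, {"gripper": 1, "x": -3.2, "y": -1.2, "z": 1.67, "ax": 0, "ay": 0, "az": 0}, {"gripper": 1, "x": -1.6, "y": -0.6, "z": 0.83, "ax": 0, "ay": 0, "az": -2}, {"gripper": 1, "x": 0, "y": 0, "z": 0, "ax": 0, "ay": 0, "az": 0}]}}

```text
clock: 18.43
position: [486.8, 60.0, 276.5]
ee_rot: [0.84, -0.508, -0.158, -0.105]
contact_force: [0.3, -0.1, -1.8]
gripper_width: 26.3
grasp_force: 58.8
```

```bash
cat >> f.py <<'E'
def capped(X,c,a,r,s0,s1):
    s=(X-c)@a; rho=np.linalg.norm(X-c-s[:,None]*a,axis=1)
    q=np.stack([rho-r,np.maximum(s0-s,s-s1)],1)
    return np.linalg.norm(np.maximum(q,0),axis=1)+np.minimum(q.max(1),0)
def refit(pic=None):
    st=arm.read_state(); R0=R.from_quat(st['ee_rot']); m0=st['position']+R0.apply(rel_p); d0=R0.apply(rel_d)
    hz,el=np.arctan2(d0[1],d0[0]),np.arcsin(d0[2]); S=[]
    for c in ('scene','top'):
        im,P=cloud(c); X=P.reshape(-1,3); C=im.reshape(-1,3).astype(int)
        s=(X-m0)@d0; rho=np.linalg.norm(X-m0-s[:,None]*d0,axis=1)
        k=(np.abs(s)<95)&(rho<32)&((s<-18)|(s>35))&(C.max(1)>70)   # skip the black fingers
        S.append(X[k])
        if pic and c=='scene': save(im[90:290,220:440].repeat(3,0).repeat(3,1)[:600,:800],pic)
    for n,X in zip(('scene','top','both'),S+[np.vstack(S)]):
        if len(X)<20: print(n,len(X)); continue
        dd=lambda p:np.array([np.cos(p[4])*np.cos(p[3]),np.cos(p[4])*np.sin(p[3]),np.sin(p[4])])
        f=lambda p:np.minimum(capped(X,p[:3],dd(p),14,-80,60),capped(X,p[:3],dd(p),18,46,80))
        r=LS(f,[*m0,hz,el],loss='soft_l1',f_scale=1.5)
        print(n,len(X),'mid',r.x[:3].round(1),'hd',np.degrees(r.x[3]).round(1),'el',np.degrees(r.x[4]).round(1),'err',np.abs(r.fun).mean().round(2))
    print('nominal',m0.round(1),np.degrees([hz,el]).round(1))
E
python3 -c "
from f import *
goal(rel_p,rel_d,up=170); refit()"
```

```text
torch now mid [483.6  63.2 291.2] dir [ 0.465 -0.885  0.   ] goal tcp [487.5  91.1 270.3]
at [486.8  60.  276.5] shift cm [-2.29 -1.49  1.62] [-2.29 -1.49  1.62] turn [-0.93 -0.02  0.1 ] j [ 0.21  0.21 -0.03 -0.37 -1.43  0.35] t 18.4333 F [ 0.3 -0.1 -1.8]
scene 283 mid [485.2  63.1 289.4] hd -60.8 el -0.2 err 0.87
top 27 mid [508.   26.6 329.3] hd -59.7 el 31.1 err 1.45
both 310 mid [485.5  63.3 289.7] hd -61.1 el -0.4 err 0.99
nominal [483.6  63.2 291.2] [-62.3   0. ]
```

{"api": "send_rows", "payload": {"targets": [{"gripper": 1, "x": -1.2, "y": -0.75, "z": 0.8, "ax": -0.5, "ay": 0, "az": 0}, {"gripper": 1, "x": -1.1, "y": -0.75, "z": 0.8, "ax": -0.4, "ay": 0, "az": 0}, {"gripper": 1, "x": 0, "y": 0, "z": 0, "ax": 0, "ay": 0, "az": 0}]}}

```text
clock: 18.78
position: [489.9, 88.9, 270.3]
ee_rot: [0.84, -0.509, -0.162, -0.099]
contact_force: [-0.6, -0.7, -0.8]
gripper_width: 26.4
grasp_force: 58.8
```

```bash
python3 -c "
from f import *
goal(rel_p,rel_d,up=30)
v=np.array([np.cos(np.radians(118)),np.sin(np.radians(118)),0]); m=np.array([569,-64.5,115])
for c in ('scene1','top1','scene0','top0'):
    X=np.load(c+'.npz')['P'].reshape(-1,3); s=(X-m)@v; rho=np.linalg.norm(X-m-s[:,None]*v,axis=1)
    F=X[(s>-24)&(s<8)&(rho<26)]; B=X[(s<-106)&(s>-122)&(rho<24)&(X[:,2]>100)]
    Y=np.vstack([F,B]); 
    f=lambda p:capped(Y,p[:3],np.array([np.cos(p[3]),np.sin(p[3]),0]),17.5,-137,0)
    r=LS(f,[*m,np.radians(118)],loss='soft_l1',f_scale=1)
    print(c,len(F),len(B),r.x[:3].round(1),np.degrees(r.x[3]).round(1),np.abs(r.fun).mean().round(2))
"
```

```text
torch now mid [486.9  92.2 285. ] dir [ 0.466 -0.885 -0.   ] goal tcp [487.5  91.1 130.3]
at [489.9  88.9 270.3] shift cm [ 4.94  0.12 13.1 ] [ 4.94  0.12 13.1 ] turn [-0.12  0.02 -0.2 ] j [ 0.26  0.23 -0.03 -0.38 -1.41  0.3 ] t 18.7833 F [-0.6 -0.7 -0.8]
scene1 81 70 [569.1 -67.6 112.3] 118.0 1.34
top1 82 52 [570.8 -67.7 114.7] 119.4 2.06
scene0 81 80 [570.1 -68.5 111.6] 118.0 1.28
top0 84 51 [571.1 -67.3 113.8] 119.3 1.98
```

{"api": "send_rows", "payload": {"targets": [{"gripper": 1, "x": 0.6, "y": 0.1, "z": 1.5, "ax": 0, "ay": 0, "az": 0}, {"gripper": 1, "x": 1.2, "y": 0, "z": 3.2, "ax": 0, "ay": 0, "az": 0}, {"gripper": 1, "x": 1.2, "y": 0, "z": 3.2, "ax": 0, "ay": 0, "az": 0}, {"gripper": 1, "x": 1.2, "y": 0, "z": 3.2, "ax": 0, "ay": 0, "az": 0}, {"gripper": 1, "x": 0.7, "y": 0, "z": 2, "ax": 0, "ay": 0, "az": 0}]}}

```text
clock: 19.2
position: [486.3, 89.4, 128.2]
ee_rot: [0.839, -0.51, -0.163, -0.098]
contact_force: [1.0, -0.4, -2.1]
gripper_width: 26.5
grasp_force: 58.8
```

{"api": "send_rows", "payload": {"targets": [{"gripper": 1, "x": 0.5, "y": 0, "z": 1.3, "ax": 0, "ay": 0, "az": 0}, {"gripper": 1, "x": 0.5, "y": 0, "z": 1.2, "ax": 0, "ay": 0, "az": 0}, {"gripper": 1, "x": 0, "y": 0, "z": 0, "ax": 0, "ay": 0, "az": 0}, {"gripper": 1, "x": 0, "y": 0, "z": 0, "ax": 0, "ay": 0, "az": 0}]}}

```text
clock: 19.53
position: [488.0, 90.2, 104.2]
ee_rot: [0.839, -0.509, -0.162, -0.099]
contact_force: [-0.1, -0.4, -1.0]
gripper_width: 26.5
grasp_force: 58.8
```

```bash
python3 -c "
from f import *
goal(rel_p,rel_d,mouth=(569.8,-67.5,115),hv=118.3); refit('fin.png')"
```

```text
torch now mid [485.   93.5 118.9] dir [ 0.465 -0.885 -0.   ] goal tcp [487.5  87.7 100.3]
at [488.   90.2 104.2] shift cm [0.33 0.16 0.28] [0.33 0.16 0.28] turn [-0.23  0.01 -0.51] j [ 0.26  0.39 -0.23 -0.43 -1.07  0.45] t 19.5333 F [-0.1 -0.4 -1. ]
scene 272 mid [486.7  93.7 116.7] hd -61.0 el -0.2 err 0.97
top 33 mid [524.9  65.5 136.6] hd -46.7 el 13.4 err 1.53
both 305 mid [486.7  93.6 117. ] hd -61.0 el -0.4 err 1.19
nominal [485.   93.5 118.9] [-62.3  -0. ]
```

View pics/fin.png

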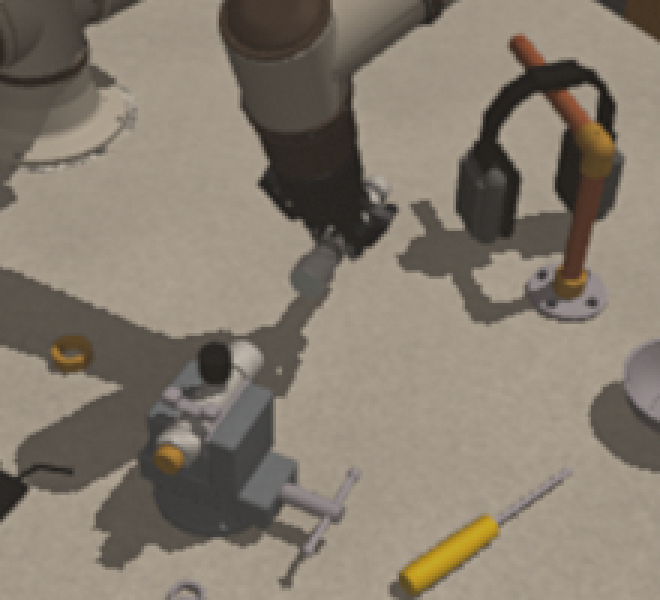

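{"api": "send_rows", "payload": {"targets": [{"gripper": 1, "x": 0.34, "y": 0.24, "z": 0.3, "ax": 0, "ay": 0, "az": 0}, {"gripper": 1, "x": 0, "y": 0, "z": 0, "ax": 0, "ay": 0, "az": 0}, {"gripper": 1, "x": 0, "y": 0, "z": 0, "ax": 0, "ay": 0, "az": 0}, {"gripper": 1, "x": 0, "y": 0, "z": 0, "ax": 0, "ay": 0, "az": 0}, {"gripper": 1, "x": 0, "y": 0, "z": 0, "ax": 0, "ay": 0, "az": 0}]}}

```text
clock: 20.05
position: [487.3, 88.8, 100.8]
ee_rot: [0.84, -0.508, -0.162, -0.1]
contact_force: [0.2, 0.2, -0.8]
gripper_width: 26.3
grasp_force: 58.8
```

```bash
python3 -c "
from f import *
goal(rel_p,rel_d,mouth=(569.8,-67.5,115),hv=118.3); refit()"
```

```text
torch now mid [484.2  92.1 115.5] dir [ 0.467 -0.884 -0.001] goal tcp [487.5  87.7 100.3]
at [487.3  88.8 100.8] shift cm [0.12 0.03 0.  ] [0.12 0.03 0.  ] turn [-0.34  0.04 -0.38] j [ 0.25  0.4  -0.24 -0.43 -1.06  0.46] t 20.05 F [ 0.2  0.2 -0.8]
scene 266 mid [486.1  92.4 113.3] hd -60.9 el 0.0 err 1.06
top 29 mid [505.5  49.4 112.9] hd -65.4 el -2.8 err 1.55
both 295 mid [486.1  92.4 113.7] hd -60.9 el -0.2 err 1.21
nominal [484.2  92.1 115.5] [-62.2  -0. ]
```

Within about 2 mm and 1° of the goal, and still. Handing in.

```bash
python3 -c "
from bench import arm
print(arm.job_done())"
```

```text
the job is handed in; nothing more can be done
None
```

The ear defenders hang by their headband astride the copper pipe, and the torch is held still and level about 100 mm in front of the valve's open end, shining into the bore (measured to about 2 mm and 1°); the job was handed in at about 20 s, and no verdict came back.

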